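Fit the barrier and offer up the cover of a junction box

TASK

Slide the orange barrier plate fully home in its slot in the grey junction box and let go of it. Then lift the metal cover by its black handle, carry it over the carton, the conduit fitting and the jar without disturbing them, and finish holding it still about 15 mm above the box's open top, level and squared up over the opening, so that a colleague can connect the earth lead; the cover must never touch the box. Do not put it down or let go: the program finishes while holding.

Things in the scene. Friction and masses are not known exactly. Their poses are not given: they have to be found in the camera images.
- enclosure: Grey metal junction box, fixed to the bench, open on top: 160 (own x) x 120 (own y) x 80 mm high, walls and floor 4 mm. Origin: centre of its underside, on the bench; z up. A round hub, 38 mm across, sticks 14 mm out of each short end. Inside, black upright ribs on the two long walls form the barrier's slot; 10 mm screw posts in the corners.
- enclosure_mouth (a point): Centre of the junction box's open top, level with its rim (80 mm above the bench). Axes as the box.
- slot_floor (a point): Bottom middle of the barrier slot, on the box's inner floor, 4 mm above the bench, 20 mm from the box's middle to its own +x. Axes as the box. The slot runs along box y, 112 mm from wall to wall. Ribs reach 8 mm in from each wall, with a 9 mm gap along x for the 6 mm plate, and stand 60 mm above the bench, plus flared lead-ins to 68 mm.
- stand: Blue storage stand for the barrier, fixed to the bench: base 64 (own x) x 130 (own y) x 10 mm, with two upright cheeks, 8 mm apart, reaching 40 mm above the bench; the barrier starts upright between them, resting on the 10 mm base. Origin: centre of its underside.
- barrier: Loose orange plastic plate, about 80 g, upright, 72 mm high: plate 6 mm thick (own x), 106 mm wide (own y), up to 52 mm (lowest 5 mm narrowed to 3 x 102 mm); above it a grip tab 12 mm thick (x), 50 mm wide (y), 52 to 72 mm up. Origin: middle of its lower edge; z up. The same turned half round. Home, it stands on the box floor, its top 4 mm below the rim.
- barrier_tab (a point): Middle of the barrier's grip tab, 62 mm above its lower edge; pinch it here across the 12 mm (own x).
- cover: Loose flat aluminium cover, about 0.3 kg, 164 (own x) x 124 (own y) x 4 mm, starting flat on the bench; the same turned half round. Origin: centre of its underside; z up. A black bridge handle stands on its middle: bar 90 mm long (own x), 14 mm wide (own y), 30 to 44 mm above the underside, on a leg at each end, open below the bar between them.
- cover_handle (a point): Middle of the cover's handle bar, 37 mm above the cover's underside; pinch it here across the 14 mm (own y).
- carton: Small cardboard carton standing between the cover and the box, 80 x 60 x 110 mm high. Origin: centre of its underside. Leave alone.
- conduit_body: Grey cast conduit fitting standing on a round 56 mm foot, 95 mm high, body 42 x 36 mm, with a short round spout reaching 41 mm out to its own +x near the top. Origin: centre of its underside. Leave alone.
- jar: Closed glass jar with a red cap, 64 mm across, 95 mm high. Origin: centre of its underside. Leave alone.

How it is judged (in metres and radians):
On the way:
1. the barrier plate stands fully home in the slot and is let go (z of barrier in the frame of slot_floor below 0.004 m and x of barrier in the frame of slot_floor between -0.004 and 0.004 m and y of barrier in the frame of slot_floor between -0.006 and 0.006 m and angle between barrier's own z axis and vertical below 0.12 rad and angle between the x axis of barrier and the x axis of enclosure, either way round below 0.1 rad and contact force between barrier and the fingers below 0.1 N), for 0.2 s.
At the end, for the whole second after the job is handed in: Gripper holds the cover still, touching nothing else; underside 5 to 30 mm above the rim, centred within 10 mm along each box axis, parallel to the box and level within 0.09 rad. Barrier released and home: within 4 mm of the box floor, 4 mm across and 6 mm along the slot, upright (all of step 1 and x of cover in the frame of enclosure_mouth between -0.01 and 0.01 m and y of cover in the frame of enclosure_mouth between -0.01 and 0.01 m and z of cover in the frame of enclosure_mouth between 0.005 and 0.03 m and angle between the x axis of cover and the x axis of enclosure, either way round below 0.09 rad and angle between cover's own z axis and vertical below 0.09 rad and contact force between cover and the fingers above 1 N and contact force between cover and enclosure below 0.05 N and contact force between cover and barrier below 0.05 N and linear speed of cover below 0.02 m/s); the arm keeps its last pose, push and grip.
It fails at once if the carton is shifted by more than 15 mm or tipped (distance of carton from where it was at the start of the episode above 0.015 m or angle between carton's own z axis and vertical above 0.3 rad).
It fails at once if the conduit fitting is shifted by more than 15 mm or tipped (distance of conduit_body from where it was at the start of the episode above 0.015 m or angle between conduit_body's own z axis and vertical above 0.3 rad).
It fails at once if the jar is shifted by more than 15 mm or tipped (distance of jar from where it was at the start of the episode above 0.015 m or angle between jar's own z axis and vertical above 0.3 rad).
It fails at once if the cover touches the junction box (contact force between cover and enclosure above 0.5 N).
It also fails if it takes over 72 s, if anything falls off the work surface, if the arm or the gripper's body presses on something with over 40 N, if the wrist force passes 120 N, or if a joint passes its speed limit or range.

ROBOT

A 7-joint arm with a two-finger parallel gripper is mounted at the origin on the work surface. World frame = base frame: x ahead of the robot, y to its left, z up, the work surface at z = 0. Lengths are in m, angles in degrees, forces in N, time in s.
With the tool pointing down it reaches from about 0.4 to 0.9 m from the base axis. Payload 5.5 kg.
Tool frame: the origin (TCP) lies on the centre line of the jaws, within the pads' length; the fingertips stand 22 mm ahead of it and the grasp point (between the pads) lies 3 mm ahead of it; z points along the fingers, y is the line along which they close (so a half turn about z gives the same grasp; the last joint's range is limited). The gripper opens to 92 mm and grips with 3 to 60 N. Pads are 19 mm wide; open, the fingers measure 130 mm over their backs; the gripper's body (75 mm by 190 mm) begins 47 mm behind the grasp point.
Start: joints at [-58.373, 28.699, -24.465, 88.831, 12.651, 65.22, -12.049], TCP at [0.185, 0.623, 0.249] pointing down, gripper open.
Joint ranges: [-164.97, 164.97], [-17.58, 116.51], [-87.97, 89.64], [11.32, 138.91], [-80.73, 260.73], [10.89, 115.49], [-147.41, 147.41]. Speed limits (degrees/s): [147.25, 147.25, 180, 180, 180, 180, 180].

INTERFACE

Orientations are given as a 3x3 rotation matrix whose columns are the frame's x, y, z axes.
In Python, from plant import robot gives the robot as it stands.
- The arm moves only by the shell command python3 steer.py 'ROWS' [OPENING] [FORCE]. ROWS is one flat JSON list of numbers that holds 1 to 10 rows one after another, with no inner brackets; each row has 4 numbers: dx, dy, dz in m, then a turn about the tool's z in degrees; each row shifts and turns the commanded pose from where the row before left it, along the tool's axes as they then stand; what a row does not reach is not made up. A row lasts 1/12 s, in which the tool goes at most 0.0417 m and 7.16 degrees, less where a joint would pass 70% of its speed; a pose out of reach is approached as far as the arm can. OPENING is the finger opening in m, set as the command begins (- or left out keeps the last). The fingers move at their own pace and stop on an object; FORCE is the grip in N (left out, the last holds). Time passes only in rows, so rows that do not move let the fingers close. It prints the time, the measured TCP pose, the force, the opening and the grip force at its end. Input that does not fit is refused with a message, and nothing moves.
- robot.observe(): the state, without advancing time (a new reading comes with each control period).
- robot.grab_frame(name): name is "side" or "top" or "wrist"; returns a dict with "img" (384x512x3 uint8, red, green, blue), "fx", "fy", "cx", "cy" (pixels), "k1" (the pictures are not rectified: a ray, as slopes to the right and down, at radius r is drawn at 1 + k1 r^2 times it, then the intrinsics apply), "world_from_camera" (4x4, takes a point from camera to world coordinates). Camera axes: x right, y up, looking along -z (the intrinsics and any distortion apply to the point x, -y, -z); pixel columns grow to the right and rows downward; lengths in m; the calibration is good to about 2 mm. A picture is of the moment at which its call begins. There is no depth.
- robot.finish_job(): hands the job in; it is judged then, once.
The state is a dict: "clock": time; "joint_positions": joint angles; "qvel": joint speeds; "joint_torque": joint torques, N m; "tcp_pos": TCP position; "ee_rot": TCP orientation; "ft_force": force on the tool from outside, world axes, zero at the start; "moment": the same for the moment, N m; "width": finger opening in m; "gripper_force": force on a finger pad.
Only numpy, scipy, OpenCV 4.12 (cv2) and the standard library are available. Lean on these libraries where they do the work, as an engineer would, in place of code of your own. Each camera call takes 0.05 s, during which the arm holds its last target. There are 200 camera calls.

## Working session

There is one attempt and no reset: what is moved stays moved. The work goes in short steps, Python scripts to look and compute and a shell command to move; the robot and the scene stay as the last step left them, time stands still between calls to the robot, and variables do not carry over. Pictures are saved under pics/ and viewed, at most 10 in all, crops included, and the job is handed in when it is done.

```bash
ls; mkdir -p pics; cat > h.py <<'E'
import numpy as np, cv2, pickle
def load(n): return pickle.load(open(f'pics/{n}.pkl','rb'))
def grab(cam,n):
    from plant import robot
    f=robot.grab_frame(cam); pickle.dump(f,open(f'pics/{n}.pkl','wb')); cv2.imwrite(f'pics/{n}.png',f['img'][:,:,::-1]); return f
def proj(f,P):
    P=np.atleast_2d(P); T=np.linalg.inv(f['world_from_camera']); c=P@T[:3,:3].T+T[:3,3]
    s=np.c_[c[:,0]/-c[:,2],-c[:,1]/-c[:,2]]; r2=(s**2).sum(1,keepdims=True); s=s*(1+f['k1']*r2)
    return s*[f['fx'],f['fy']]+[f['cx'],f['cy']]
def unproj(f,uv,z):
    uv=np.atleast_2d(uv).astype(float); d=(uv-[f['cx'],f['cy']])/[f['fx'],f['fy']]; s=d.copy()
    for _ in range(20): s=d/(1+f['k1']*(s**2).sum(1,keepdims=True))
    ray=np.c_[s[:,0],-s[:,1],-np.ones(len(s))]@f['world_from_camera'][:3,:3].T; o=f['world_from_camera'][:3,3]
    z=np.broadcast_to(z,len(s)); return o+ray*((z-o[2])/ray[:,2])[:,None]
E
python3 - <<'E'
from h import *
for c in ['top','side','wrist']:
    f=grab(c,c+'0'); print(c,f['fx'],f['k1'],f['world_from_camera'].round(3).tolist())
a=[cv2.imread(f'pics/{c}0.png') for c in ['top','side','wrist']]
cv2.imwrite('pics/t.png',cv2.resize(a[0],(800,600),interpolation=cv2.INTER_CUBIC))
cv2.imwrite('pics/sw.png',cv2.resize(np.hstack(a[1:]),(800,300)))
from plant import robot
s=robot.observe(); print(s)
E
```

```text
pics
plant.py
steer.py
top 473.6415167883139 -0.04951552476663801 [[-0.007, 0.981, -0.195, 0.302], [-1.0, -0.004, 0.018, 0.027], [0.017, 0.195, 0.981, 1.125], [0.0, 0.0, 0.0, 1.0]]
side 407.5268008608775 -0.12912542492929024 [[0.964, 0.164, -0.211, 0.245], [-0.267, 0.607, -0.749, -0.846], [0.006, 0.778, 0.629, 0.806], [0.0, 0.0, 0.0, 1.0]]
wrist 268.91504863631417 -0.01585920815673892 [[0.285, -0.911, -0.298, 0.102], [0.959, 0.27, 0.09, 0.646], [-0.002, -0.311, 0.95, 0.383], [0.0, 0.0, 0.0, 1.0]]
{'clock': 0.15, 'joint_positions': array([-58.3737827 ,  28.74137457, -24.45493391,  88.87706394,
        12.65267407,  65.21916687, -12.04993968]), 'qvel': array([ 0.05792558, -0.17321054, -0.10606438, -0.22937681,  0.08592315,
        0.04685034,  0.06469343]), 'joint_torque': array([-6.58791876e-03, -5.67109680e+01, -5.82481697e+00, -2.79455334e+01,
       -6.85343728e-02,  2.65885511e-02,  9.10534504e-05]), 'tcp_pos': array([0.18501429, 0.62259469, 0.24792148]), 'ee_rot': array([[-9.58600342e-01,  2.84754608e-01, -4.44630780e-04],
       [ 2.84754954e-01,  9.58599314e-01, -1.40411482e-03],
       [ 2.63945952e-05, -1.47259577e-03, -9.99998915e-01]]), 'ft_force': array([0.28987912, 0.59564952, 0.41078286]), 'moment': array([-0.00779602,  0.0411582 ,  0.01317962]), 'gripper_force': 0.0, 'width': 0.09211680815207843}
```

View pics/t.png

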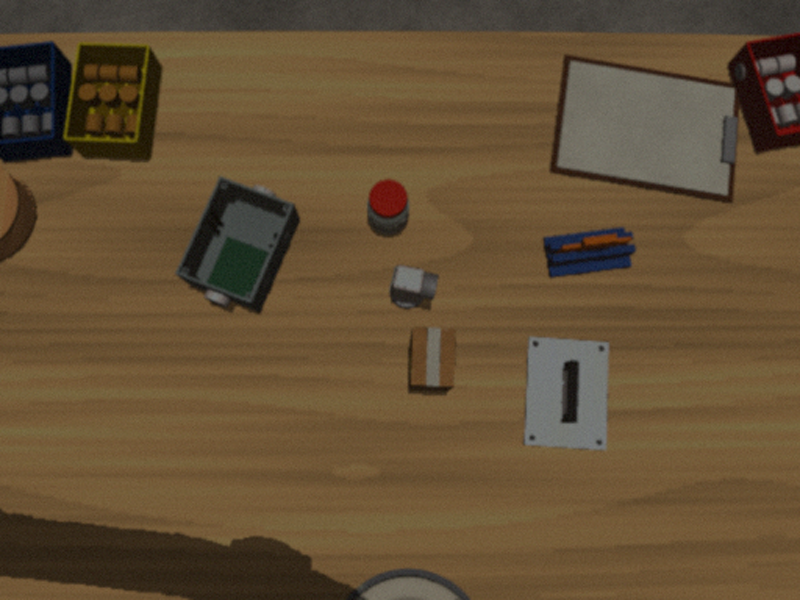

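View pics/sw.png

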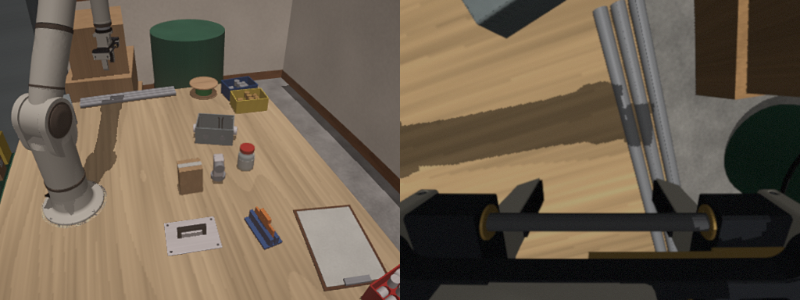

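The top view shows the box at about (240,245), the jar at (388,205), the fitting at (412,287), the carton at (433,358), the stand with the barrier at (590,250) and the cover at (567,393), in 800-px coordinates. I'll enlarge the three work items.

```bash
python3 - <<'E'
from h import *
a=cv2.imread('pics/top0.png'); s=cv2.imread('pics/side0.png')
def crop(im,x,y,w,h,k): return cv2.resize(im[y:y+h,x:x+w],None,fx=k,fy=k,interpolation=cv2.INTER_CUBIC)
# row1: box (108..204,108..204)x4... ; stand ; row2: cover, side box
A=crop(a,106,108,100,75+25,4); B=crop(a,330,135,100,50,4); C=crop(a,330,210,100,80,4)
out=np.zeros((600,800,3),np.uint8); out[:400,:400]=A; out[:200,400:]=B; out[200:520,400:]=C
out[400:600,:400]=crop(s,230,130,100,50,4)
out=cv2.convertScaleAbs(out,alpha=1.5,beta=10); cv2.imwrite('pics/c1.png',out)
E
```

```text
(no output)
```

View pics/c1.png

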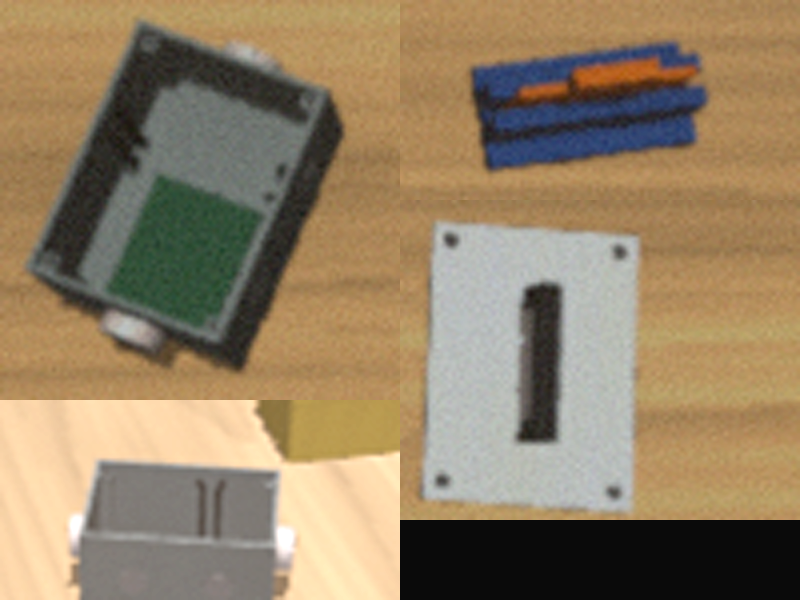

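Box rim corners in the crop are (138,20), (330,92), (220,343), (30,268), with the slot ribs towards the upper end, so own +x points up the image. Cover corners are (437,222), (640,237), (632,512), (424,498). The orange tab spans about (575,72) to (665,75), with its base edge at (488,168) to (695,143).

```bash
cat >> h.py <<'E'
from scipy.optimize import least_squares
def fitrect(f,uv,loc,g):
    """loc: model points (x,y,z) own; fit x,y,yaw"""
    loc=np.array(loc,float); uv=np.array(uv,float)
    def P(p):
        c,s=np.cos(p[2]),np.sin(p[2]); return np.c_[p[0]+c*loc[:,0]-s*loc[:,1],p[1]+s*loc[:,0]+c*loc[:,1],loc[:,2]]
    r=least_squares(lambda p:(proj(f,P(p))-uv).ravel(),g)
    return r.x,(proj(f,P(r.x))-uv)
E
python3 - <<'E'
from h import *
f=load('top0'); cv=lambda L,ox,oy,cx=0,cy=0:[((x-cx+.5)/4-.5+ox,(y-cy+.5)/4-.5+oy) for x,y in L]
np.set_printoptions(precision=4,suppress=True)
box=cv([(138,20),(330,92),(220,343),(30,268)],106,108)
p,r=fitrect(f,box,[(.08,.06,.08),(.08,-.06,.08),(-.08,-.06,.08),(-.08,.06,.08)],[.55,.2,-.4]); print('box',p,np.degrees(p[2]),r.tolist())
c=cv([(437,222),(640,237),(632,512),(424,498)],330,210,400,200)
p,r=fitrect(f,c,[(.082,.062,.004),(.082,-.062,.004),(-.082,-.062,.004),(-.082,.062,.004)],[.4,-.2,0]); print('cover',p,np.degrees(p[2]),r.tolist())
# stand: near base edge z=0 bottom? use z=.01 & 0 
b=cv([(488,168),(695,143)],330,135,400,0); print('base edge',unproj(f,b,0.0),unproj(f,b,0.01))
b=cv([(475,68),(678,43)],330,135,400,0); print('far base edge',unproj(f,b,0.01))
t=cv([(572,72),(660,58),(663,74),(575,93)],330,135,400,0); print('tab top',unproj(f,t,.082))
t=cv([(520,90),(697,68)],330,135,400,0); print('plate top',unproj(f,t,.062))
h=cv([(527,285),(562,283),(556,440),(518,440)],330,210,400,200); print('handle',unproj(f,h,.044))
for n,uv,z in [('carton',[(412,328),(454,328),(452,380),(410,380)],.11),('cond',[(395,267),(425,267),(393,296),(436,285)],.095),('jar',[(388,197)],.095)]: print(n,unproj(f,np.array(uv)/1.5625-.2,z))
E
```

```text
box [ 0.5927  0.2494 -0.3707] -21.23718753343901 [[0.45520993370229235, -0.2997865363062573], [0.16539191456575963, -0.5996679837265901], [0.34208733105714373, 0.4140097860215235], [-0.9531698946867095, 0.4221088675670899]]
cover [ 0.3709 -0.2443 -0.0837] -4.796268774745057 [[-0.3211038832067743, -0.3916801424737173], [0.14570277867227333, -0.16769129690368345], [0.39424496161541356, 0.4512234719487651], [-0.21475239028933402, 0.07092811617707184]]
base edge [[ 0.5522 -0.2261  0.    ]
 [ 0.5676 -0.3555  0.    ]] [[ 0.55   -0.2239  0.01  ]
 [ 0.5653 -0.3521  0.01  ]]
far base edge [[ 0.6127 -0.2188  0.01  ]
 [ 0.6287 -0.3459  0.01  ]]
tab top [[ 0.5902 -0.2589  0.082 ]
 [ 0.5986 -0.3107  0.082 ]
 [ 0.589  -0.3118  0.082 ]
 [ 0.5778 -0.2599  0.082 ]]
plate top [[ 0.5849 -0.2331  0.062 ]
 [ 0.5982 -0.3388  0.062 ]]
handle [[ 0.4145 -0.2329  0.044 ]
 [ 0.4155 -0.2533  0.044 ]
 [ 0.3263 -0.2453  0.044 ]
 [ 0.3265 -0.2236  0.044 ]]
carton [[ 0.4549 -0.0059  0.11  ]
 [ 0.4546 -0.0642  0.11  ]
 [ 0.3827 -0.06    0.11  ]
 [ 0.383  -0.0025  0.11  ]]
cond [[ 0.5453  0.017   0.095 ]
 [ 0.5452 -0.0259  0.095 ]
 [ 0.5031  0.0201  0.095 ]
 [ 0.5188 -0.0412  0.095 ]]
jar [[0.6501 0.0266 0.095 ]]
```

```bash
cat >> h.py <<'E'
def to(p,yaw=None):
    "displacement to world p in present tool axes; turn so tool y has world yaw (deg)"
    from plant import robot
    s=robot.observe(); R=s['ee_rot']; d=R.T@(np.array(p)-s['tcp_pos']); y=np.degrees(np.arctan2(R[1,1],R[0,1]))
    print('t',round(s['clock'],2),'tcp',s['tcp_pos'].round(4),'yaw',y.round(2),'move',d.round(4),'turn',None if yaw is None else round((y-yaw+180)%360-180,2),'F',s['ft_force'].round(1),'w',round(s['width'],4),'j',s['joint_positions'].round(0),'tilt',np.degrees(R[:2,2]).round(2))
E
python3 steer.py '[0,0,0,6.7,0,0,0,6.7,0,0,0,6.7,0,0,0,6.7,0,0,0,6.7,0,0,0,6.7,0,0,0,6.7,0,0,0,6.7,0,0,0,6.7,0,0,0,6.5]'
python3 -c "
from h import *
to([.48,.2,.26],6.8)"
```

```text
clock: 0.98
tcp_pos: [0.185, 0.6228, 0.2483]
ee_rot: [[-0.11, 0.994, -0.0], [0.994, 0.11, -0.001], [-0.001, -0.0, -1.0]]
ft_force: [-0.2, 0.3, -0.1]
width: 0.0919
gripper_force: 0.0
t 0.98 tcp [0.185  0.6228 0.2483] yaw 6.32 move [-0.4528  0.2466 -0.0115] turn -0.48 F [-0.2  0.3 -0.1] w 0.0919 j [-68.  27. -11.  89.   5.  64. -74.] tilt [-0.02 -0.04]
```

```bash
python3 steer.py '[-0.035,0.019,0,0,-0.035,0.019,0,0,-0.035,0.019,0,0,-0.035,0.019,0,0,-0.035,0.019,0,0,-0.035,0.019,0,0,-0.035,0.019,0,0,-0.035,0.019,0,0,-0.035,0.019,0,0,-0.035,0.019,0,0]' >/dev/null
python3 steer.py '[-0.035,0.019,0,0,-0.035,0.019,0,0,-0.035,0.019,0,0,0,0,0,-0.5]' >/dev/null
python3 -c "
from h import *
to([.54,-.25,.25],6.8)"
```

```text
t 2.15 tcp [0.4879 0.1907 0.2488] yaw 6.48 move [-0.4438  0.0021  0.0008] turn -0.32 F [-0.1 -0.4 -0. ] w 0.0922 j [-27.  14.   3. 108.  -1.  58. -17.] tilt [ 0.16 -0.24]
```

```bash
python3 steer.py '[-0.04,0.003,0,0,-0.04,0.003,0,0,-0.04,0.003,0,0,-0.04,0.003,0,0,-0.04,0.003,0,0,-0.04,0.003,0,0,-0.04,0.003,0,0,-0.04,0.003,0,0,-0.04,0.003,0,0,-0.04,0.003,0,0]' >/dev/null
python3 steer.py '[0,0.018,0,0,0,0,0,0,0,0,0,0]'
python3 - <<'E'
from h import *
to([.589,-.2853,.2],6.8)
f=grab('wrist','w1')
cv2.imwrite('pics/w1b.png',cv2.convertScaleAbs(cv2.resize(f['img'][:,:,::-1],(800,600),interpolation=cv2.INTER_CUBIC),alpha=1.3,beta=5))
E
```

```text
clock: 3.23
tcp_pos: [0.5806, -0.1908, 0.2479]
ee_rot: [[-0.125, 0.992, -0.001], [0.992, 0.125, 0.001], [0.001, -0.001, -1.0]]
ft_force: [0.2, 0.7, 0.0]
width: 0.0918
gripper_force: 0.0
t 3.23 tcp [ 0.5806 -0.1908  0.2479] yaw 7.15 move [-0.0949 -0.0034  0.0478] turn 0.35 F [0.2 0.7 0. ] w 0.0918 j [ 4. 23. 15. 96. -7. 62. 28.] tilt [-0.07  0.04]
```

View pics/w1b.png

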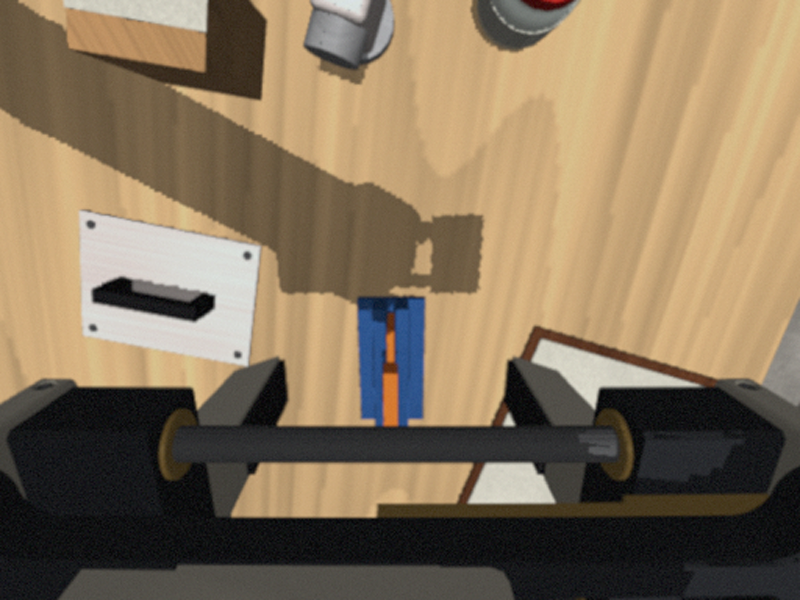

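The wrist view shows the tab's near end at (383 to 397, 371), the stand base edge at (359 to 424, 297), and the cover corners at (80,210), (260,243), (247,367), (84,336).

```bash
python3 - <<'E'
from h import *
np.set_printoptions(precision=4,suppress=True)
f=load('w1'); k=lambda L:(np.array(L)+.5)/1.5625-.5
print('tab',unproj(f,k([(383,371),(398,371),(383,420),(399,420)]),.082))
print('plate',unproj(f,k([(386,330),(394,330)]),.062))
print('base',unproj(f,k([(359,297),(424,297),(361,418),(423,418)]),.01))
M=[(-.082,.062,.004),(.082,.062,.004),(.082,-.062,.004),(-.082,-.062,.004)]
p,r=fitrect(f,k([(80,210),(260,243),(247,367),(84,336)]),M,[.37,-.24,-.08]); print('cover',p,np.degrees(p[2]),r)
print('handle far',unproj(f,k([(92,290),(193,306),(215,295),(120,278)]),.044))
E
```

```text
tab [[ 0.5778 -0.2611  0.082 ]
 [ 0.5897 -0.2596  0.082 ]
 [ 0.583  -0.3059  0.082 ]
 [ 0.5962 -0.3043  0.082 ]]
plate [[ 0.5765 -0.2338  0.062 ]
 [ 0.583  -0.233   0.062 ]]
base [[ 0.5489 -0.2248  0.01  ]
 [ 0.6089 -0.2172  0.01  ]
 [ 0.5636 -0.3539  0.01  ]
 [ 0.6268 -0.3459  0.01  ]]
cover [ 0.3688 -0.2444 -0.0705] -4.036550913850978 [[-0.982  -0.1604]
 [ 0.4705  1.1045]
 [ 1.2086 -0.8288]
 [-0.6408 -0.062 ]]
handle far [[ 0.3251 -0.2362  0.044 ]
 [ 0.4106 -0.2398  0.044 ]
 [ 0.4295 -0.2275  0.044 ]
 [ 0.3498 -0.2225  0.044 ]]
```

```bash
python3 steer.py '[-0.032,0,0,0,-0.032,-0.002,0,0,-0.031,-0.002,0,0,0,0,0.04,0,0,0,0.04,0,0,0,0,0]' 0.05 >/dev/null;python3 -c "
from h import *
to([.5875,-.2854,.075],7)"
```

```text
t 3.78 tcp [ 0.583  -0.2821  0.1607] yaw 7.21 move [-0.0045  0.0051  0.0856] turn 0.21 F [-2.3  0.8 -1.1] w 0.0565 j [ 13.  33.  15.  94. -10.  56.  38.] tilt [-0.75  0.36]
```

```bash
python3 steer.py '[0,0,0,0,0,0,0,0,0,0,0,0]' >/dev/null;python3 -c "
from h import *
to([.5875,-.2854,.075],7)"
```

```text
t 4.03 tcp [ 0.5903 -0.2857  0.1718] yaw 7.24 move [ 0.0008 -0.0031  0.0968] turn 0.24 F [ 0.1 -0.3  0.1] w 0.05 j [ 13.  32.  15.  93. -10.  56.  38.] tilt [ 0.23 -0.08]
```

```bash
python3 steer.py '[0.001,-0.002,0.03,0.2,0,-0.001,0.03,0,0,0,0.025,0,0,0,0.012,0,0,0,0,0,0,0,0,0,0,0,0,0]' >/dev/null;python3 -c "
from h import *
to([.5875,-.2854,.075],7)"; python3 steer.py '[0,0,0,0,0,0,0,0,0,0,0,0,0,0,0,0,0,0,0,0,0,0,0,0,0,0,0,0]' 0.0 25;python3 -c "
from h import *
to([.5875,-.2854,.075],7)"
```

```text
t 4.62 tcp [ 0.5871 -0.2861  0.0742] yaw 6.97 move [ 0.0006  0.0004 -0.0008] turn -0.03 F [0.7 0.4 0.1] w 0.0503 j [ 14.  39.  14.  96. -12.  46.  40.] tilt [ 0.2  -0.09]
clock: 5.2
tcp_pos: [0.5863, -0.2851, 0.0718]
ee_rot: [[-0.121, 0.993, 0.002], [0.993, 0.121, -0.0], [-0.0, 0.002, -1.0]]
ft_force: [1.8, -0.4, -0.3]
width: 0.0119
gripper_force: 25.0
t 5.2 tcp [ 0.5863 -0.2851  0.0718] yaw 6.98 move [-0.0005  0.0012 -0.0032] turn -0.02 F [ 1.8 -0.4 -0.3] w 0.0119 j [ 14.  39.  14.  96. -12.  46.  40.] tilt [ 0.1  -0.01]
```

```bash
python3 steer.py '[0,0,-0.01,0,0,0,-0.03,0,0,0,-0.04,0,0,0,-0.04,0,0,0,-0.04,0,0,0,0,7,0,0,0,7,0,0,0,7,0,0,0,7,0,0,0,0]' >/dev/null;python3 -c "
from h import *
to([.564,.12,.235],-21.2)"
```

```text
t 6.03 tcp [ 0.5849 -0.2851  0.2317] yaw -21.29 move [ 0.3698 -0.1666 -0.0032] turn -0.09 F [-0.7  0.6 -1.2] w 0.0115 j [  8.  29.  22.  91. -12.  63.  12.] tilt [-0.05  0.01]
```

```bash
python3 steer.py '[0.037,-0.0167,0,0,0.037,-0.0167,0,0,0.037,-0.0167,0,0,0.037,-0.0167,0,0,0.037,-0.0167,0,0,0.037,-0.0167,0,0,0.037,-0.0167,0,0,0.037,-0.0167,0,0,0.037,-0.0167,0,0,0.037,-0.0167,0,0]' >/dev/null; python3 steer.py '[0,0,-0.005,0,0,0,0,0,0,0,0,0,0,0,0,0]' >/dev/null
python3 - <<'E'
from h import *
to([.6113,.2422,.235],-21.2)
f=grab('wrist','w2')
cv2.imwrite('pics/w2b.png',cv2.convertScaleAbs(cv2.resize(f['img'][:,:,::-1],(800,600),interpolation=cv2.INTER_CUBIC),alpha=1.4,beta=8))
E
```

```text
t 7.2 tcp [0.5624 0.118  0.2366] yaw -21.1 move [0.1335 0.0009 0.0015] turn 0.1 F [ 0.2 -0.5 -1. ] w 0.0121 j [-27.  20.  16. 102.  -6.  59. -30.] tilt [-0.01 -0.06]
```

View pics/w2b.png

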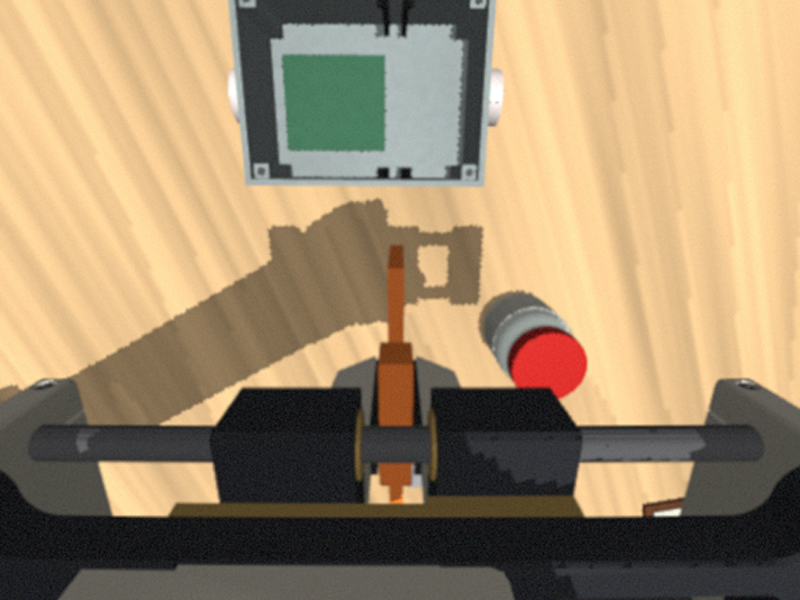

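The box's near rim corners are at (248,185) and (484,185), with side edges meeting the top of the image at x≈229 and 497. The near rib gap is centred at (394,172) and the far one at about (396,25). The held plate's near top edge is at (388 to 404, 268) and the tab front at (380 to 413, 345).

```bash
python3 - <<'E'
from h import *
np.set_printoptions(precision=4,suppress=True)
f=load('w2'); k=lambda L:(np.array(L)+.5)/1.5625-.5
from plant import robot
s=robot.observe(); R=s['ee_rot']; t=s['tcp_pos']
def show(n,uv,z): 
    w=unproj(f,k(uv),z); print(n); print(np.c_[w,(w-t)@R])
show('rim near',[(248,185),(484,185)],.08)
show('rim side',[(229.5,3),(496.5,3)],.08)
show('ribs near',[(389,172),(399,172)],.064)
show('ribs far',[(389,25),(404,25)],.064)
show('floor',[(274,166),(460,166),(283,32),(466,32)],.004)
show('plate top end',[(388.5,268),(404,268)],t[2]-.0618+.052)
show('tab end',[(380,345),(413,345)],t[2]-.0618+.072)
E
```

```text
rim near
[[ 0.4953  0.2219  0.08    0.0731 -0.1002  0.1565]
 [ 0.643   0.1649  0.08    0.0732  0.0581  0.1565]]
rim side
[[ 0.533   0.3201  0.08    0.1782 -0.1005  0.1564]
 [ 0.6817  0.2625  0.08    0.1782  0.0589  0.1564]]
ribs near
[[ 0.5863  0.1954  0.064   0.0813 -0.0058  0.1725]
 [ 0.5929  0.1929  0.064   0.0813  0.0012  0.1725]]
ribs far
[[ 0.619   0.279   0.064   0.171  -0.0055  0.1724]
 [ 0.6279  0.2755  0.064   0.171   0.0041  0.1724]]
floor
[[ 0.4975  0.2342  0.004   0.0855 -0.1026  0.2325]
 [ 0.6422  0.1783  0.004   0.0855  0.0525  0.2325]
 [ 0.547   0.32    0.004   0.1833 -0.0874  0.2324]
 [ 0.6775  0.2695  0.004   0.1833  0.0525  0.2324]]
plate top end
[[ 0.5773  0.1661  0.2268  0.0504 -0.0036  0.0097]
 [ 0.5824  0.1641  0.2268  0.0504  0.0019  0.0097]]
tab end
[[ 0.5674  0.1475  0.2468  0.0295 -0.0061 -0.0102]
 [ 0.5774  0.1436  0.2468  0.0296  0.0046 -0.0102]]
```

```bash
python3 steer.py '[0.035,0,0,0,0.035,0,0,0,0.035,-0.0005,0,0,0.0295,0,0,0,0,0,0.03,0,0,0,0.03,0,0,0,0.02,0,0,0,0,0,0,0,0,0,0,0,0,0]' >/dev/null
python3 - <<'E'
from h import *
to([.6113,.2422,.0658],-21.2)
f=grab('wrist','w3')
cv2.imwrite('pics/w3b.png',cv2.convertScaleAbs(cv2.resize(f['img'][100:320,120:400,::-1],(800,628),interpolation=cv2.INTER_CUBIC)[:600],alpha=1.6,beta=15))
E
```

```text
t 8.08 tcp [0.6115 0.2447 0.1581] yaw -21.13 move [-0.0025  0.0006  0.0923] turn 0.07 F [-0.  -0.6  0.4] w 0.0119 j [-33.  33.  13.  93.  -9.  55. -39.] tilt [0.1  0.02]
```

View pics/w3b.png

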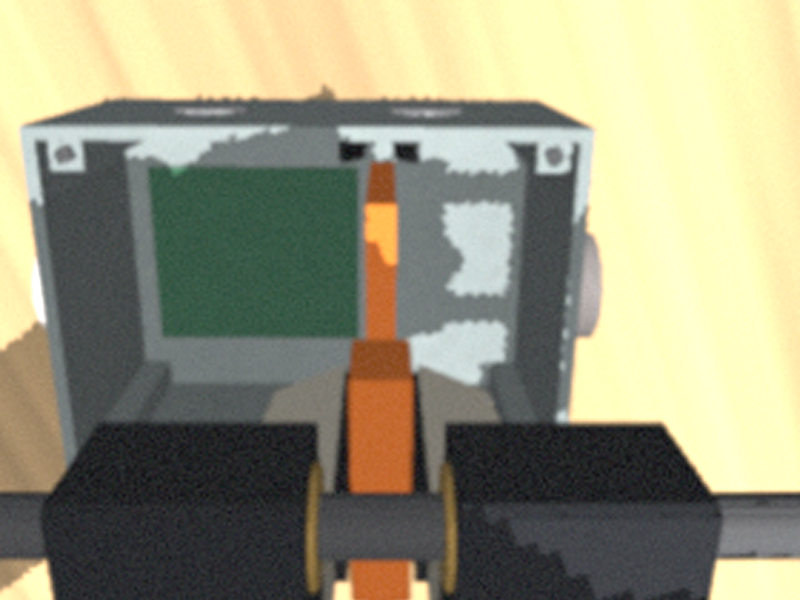

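The far rim outer edge runs (24 to 590, 127), the rib gap is (369 to 394, 152) and the plate end's top edge is (366 to 398, 204).

```bash
python3 - <<'E'
from h import *
np.set_printoptions(precision=4,suppress=True)
f=load('w3'); k=lambda L:(np.array(L)+.5)/2.857-.5+[120,100]
from plant import robot
s=robot.observe(); R=s['ee_rot']; t=s['tcp_pos']
def show(n,uv,z): 
    w=unproj(f,k(uv),z); print(n,((w-t)@R)[:,:2].tolist())
show('rim far',[(24,127),(591,127)],.08)
show('ribs',[(368,152),(394,152)],.066)
show('plate top end',[(366,204),(398,204)],t[2]-.0618+.052)
show('plate bottom end',[(368,162),(394,162)],t[2]-.0618+.003)
show('tab end top',[(348,380),(412,380)],t[2]-.0618+.072)
E
```

```text
rim far [[0.05573660831727336, -0.09989333476989877], [0.05556608956236948, 0.05687229621433485]]
ribs [[0.046343459279152475, -0.00502205551312193], [0.04633919085543806, 0.0026963444632636204]]
plate top end [[0.0499330421150933, -0.003966304379883639], [0.049929102737991955, 0.0022010785503664616]]
plate bottom end [[0.04938366960007716, -0.0044231647928653275], [0.049379911856965296, 0.0021700694521245563]]
tab end top [[0.02236527803904517, -0.0069762301915028135], [0.022354157615765684, 0.0044923699815038985]]
```

```bash
python3 steer.py '[-0.0015,-0.0003,0.01,0,0,0,0.015,0,0,0,0.015,0,0,0,0.012,0,0,0,0.008,0,0,0,0.008,0,0,0,0,0,0,0,0,0,0,0,0,0]' >/dev/null
python3 -c "
from h import *
to([.6113,.2422,.0658],-21.2)"
```

```text
t 8.88 tcp [0.6098 0.2446 0.0893] yaw -21.04 move [-0.0017  0.0022  0.0235] turn 0.16 F [ 0.6 -0.4 -1.2] w 0.0119 j [-33.  38.  12.  95. -10.  48. -38.] tilt [0.04 0.02]
```

```bash
python3 steer.py '[0,0,0.008,0.1,0,0,0.007,0,0,0,0.004,0,0,0,0.003,0,0,0,0,0,0,0,0,0,0,0,0,0]' >/dev/null
python3 -c "
from h import *
to([.6113,.2422,.0658],-21.2)"
```

```text
t 9.47 tcp [0.6093 0.2443 0.0665] yaw -21.15 move [-0.0012  0.0027  0.0007] turn 0.05 F [ 0.1  0.1 -1.6] w 0.0121 j [-32.  40.  11.  96. -10.  46. -38.] tilt [-0.02 -0.01]
```

Almost on the floor. I'll press on gently, checking force.

```bash
python3 steer.py '[0,0,0.002,0,0,0,0,0,0,0,0,0]' >/dev/null
python3 -c "
from h import *
to([.6113,.2422,.0658],-21.2)"
python3 steer.py '[0,0,0.0015,0,0,0,0,0,0,0,0,0]' >/dev/null
python3 -c "
from h import *
to([.6113,.2422,.0658],-21.2)"
```

```text
t 9.72 tcp [0.6097 0.2445 0.0658] yaw -21.15 move [-0.0015  0.0023  0.    ] turn 0.05 F [-2.3 -1.8  6.6] w 0.0118 j [-32.  40.  11.  96. -10.  46. -38.] tilt [0.03 0.02]
t 9.97 tcp [0.61   0.2443 0.0657] yaw -21.17 move [-0.0015  0.0019 -0.0001] turn 0.03 F [-4.5 -2.2 15. ] w 0.0118 j [-32.  40.  11.  96. -10.  46. -37.] tilt [0.06 0.04]
```

It is on the floor: contact force rises at the predicted height. Releasing with a limited opening.

```bash
python3 steer.py '[0,0,-0.003,0,0,0,0,0,0,0,0,0,0,0,0,0,0,0,0,0]' 0.03
python3 steer.py '[0,0,-0.01,0,0,0,-0.02,0,0,0,-0.03,0,0,0,-0.04,0,0,0,-0.04,0,-0.02,0,-0.04,0,-0.035,0,0,0,-0.035,0,0,0,0,0,0,0,0,0,0,0]' >/dev/null
python3 - <<'E'
from h import *
to([.45,.08,.25],85)
f=grab('wrist','w4')
cv2.imwrite('pics/w4b.png',cv2.convertScaleAbs(cv2.resize(f['img'][:300,80:480,::-1],(800,600),interpolation=cv2.INTER_CUBIC),alpha=1.5,beta=12))
E
```

```text
clock: 10.38
tcp_pos: [0.6091, 0.2445, 0.0658]
ee_rot: [[0.361, 0.933, -0.001], [0.933, -0.361, -0.0], [-0.0, -0.001, -1.0]]
ft_force: [0.1, 0.4, -0.1]
width: 0.0298
gripper_force: 0.0
t 11.22 tcp [0.5773 0.1588 0.2447] yaw -21.41 move [-0.1199 -0.0897 -0.0054] turn -106.41 F [-0.2  0.2 -0.1] w 0.03 j [-30.  22.  15.  98.  -6.  61. -34.] tilt [ 0.05 -0.01]
```

View pics/w4b.png

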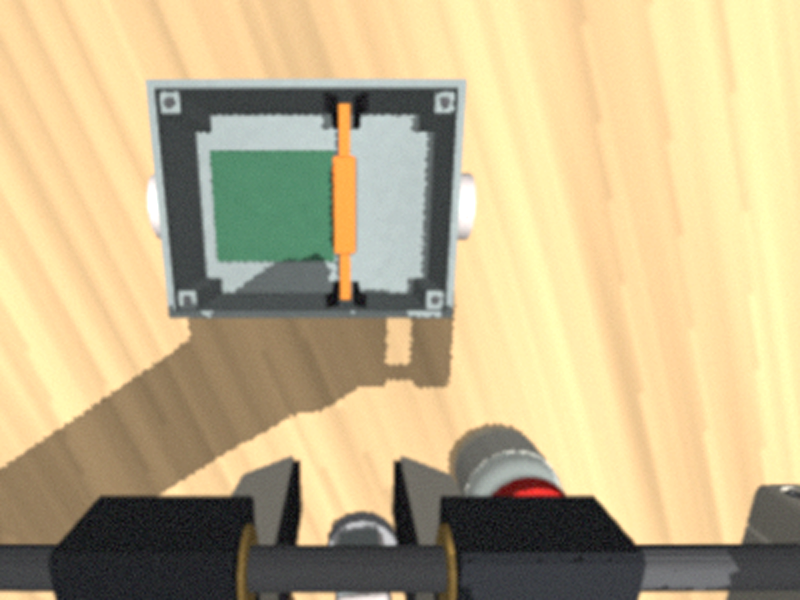

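The barrier is in its slot, released, with the tab at (333 to 356, 155 to 254). The box rim corners are (149,81), (466,81), (452,316), (170,316).

```bash
python3 - <<'E'
from h import *
np.set_printoptions(precision=4,suppress=True)
f=load('w4'); k=lambda L:(np.array(L)+.5)/2-.5+[80,0]
p,r=fitrect(f,k([(149,81),(466,81),(452,317),(170,317)]),[(-.08,.06,.08),(.08,.06,.08),(.08,-.06,.08),(-.08,-.06,.08)],[.59,.25,-.37]); print(p,np.degrees(p[2]),r.tolist())
c,s=np.cos(p[2]),np.sin(p[2])
w=unproj(f,k([(333,155),(356,155),(356,254),(334,254)]),.076)-[p[0],p[1],0]; print('tab in box',w@np.array([[c,-s,0],[s,c,0],[0,0,1]]))
E
python3 steer.py '[0,0,0,-7,0,0,0,-7,0,0,0,-7,0,0,0,-7,0,0,0,-7,0,0,0,-7,0,0,0,-7,0,0,0,-7,0,0,0,-7,0,0,0,-7]' 0.07 >/dev/null
python3 steer.py '[0,0,0,-7,0,0,0,-7,0,0,0,-7,0,0,0,-7,0,0,0,-7,0,0,0,-1.4,0,0,0,0]' >/dev/null
python3 -c "
from h import *
to([.42,-.22,.25],85.5)"
```

```text
[ 0.5903  0.2484 -0.3758] -21.530189929463187 [[-1.3958162922035626, -0.7011225814036663], [1.0665197608862513, -0.5141672555730565], [0.6138743705204206, 1.0601872277931648], [-0.24853750435087818, 0.8132605663370498]]
tab in box [[ 0.0126  0.0256  0.076 ]
 [ 0.0246  0.0256  0.076 ]
 [ 0.025  -0.0247  0.076 ]
 [ 0.0129 -0.0247  0.076 ]]
t 12.68 tcp [0.5775 0.1631 0.2433] yaw 85.24 move [ 0.1252 -0.3949 -0.007 ] turn -0.26 F [-0.1  1.   0.5] w 0.0699 j [-14.  22.  -5.  97.   2.  61.  65.] tilt [-0.03  0.05]
```

```bash
python3 steer.py '[0.01,-0.0395,0,0,0.01,-0.0395,0,0,0.01,-0.0395,0,0,0.01,-0.0395,0,0,0.01,-0.0395,0,0,0.01,-0.0395,0,0,0.01,-0.0395,0,0,0.01,-0.0395,0,0,0.01,-0.0395,0,0,0.01,-0.0395,0,0]' >/dev/null
python3 steer.py '[0,-0.02,0,0,0,0,0,0,0,0,0,0,0,0,0,0]' >/dev/null
python3 - <<'E'
from h import *
to([.37,-.243,.2],85.5)
f=grab('wrist','w5')
cv2.imwrite('pics/w5b.png',cv2.convertScaleAbs(cv2.resize(f['img'][:300,60:460,::-1],(800,600),interpolation=cv2.INTER_CUBIC),alpha=1.1,beta=0))
E
```

```text
t 13.85 tcp [ 0.4441 -0.2423  0.2433] yaw 85.22 move [ 0.0738 -0.0069  0.0433] turn -0.28 F [1.3 0.9 0.2] w 0.0704 j [ 18.  12.   8. 111.  -2.  57. 113.] tilt [0.   0.05]
```

View pics/w5b.png

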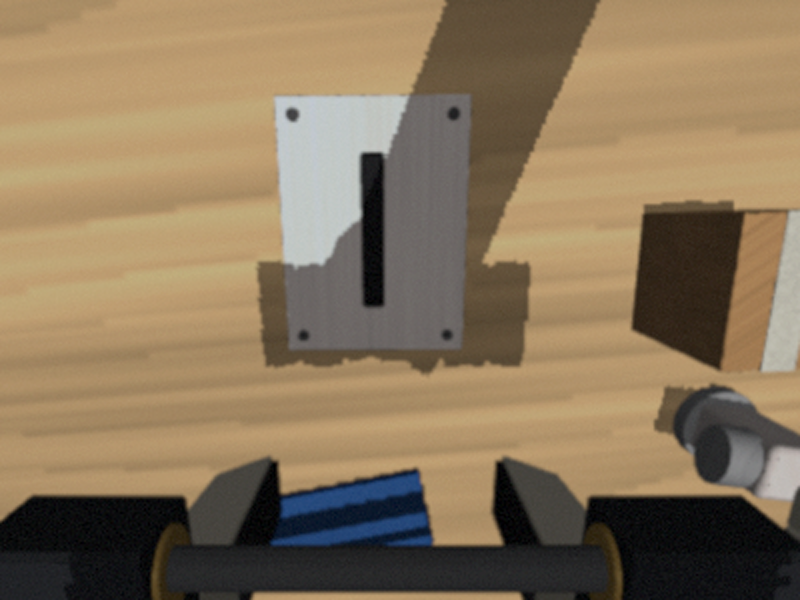

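The cover corners are (275,95), (470,95), (462,349), (290,348), and the handle bar's top spans (361 to 384, 153 to 304).

```bash
python3 - <<'E'
from h import *
np.set_printoptions(precision=4,suppress=True)
f=load('w5'); k=lambda L:(np.array(L)+.5)/2-.5+[60,0]
p,r=fitrect(f,k([(275,95),(470,95),(462,349),(290,348)]),[(-.082,-.062,.004),(-.082,.062,.004),(.082,.062,.004),(.082,-.062,.004)],[.37,-.24,-.08]); print(p,np.degrees(p[2]),r.tolist())
w=unproj(f,k([(361,153),(383,153),(384,303),(363,303)]),.044); print(w,w.mean(0))
to([p[0],p[1],.04],90+np.degrees(p[2]))
E
```

```text
[ 0.3677 -0.2445 -0.0798] -4.569791686981167 [[-0.6792376533617244, -0.21008077578605366], [1.1133636226960562, -0.6384032821366645], [0.02872119455292932, 0.21321961239414122], [-0.5255158089113934, 1.0403570690071433]]
[[ 0.3234 -0.2473  0.044 ]
 [ 0.3244 -0.2347  0.044 ]
 [ 0.4104 -0.2414  0.044 ]
 [ 0.4093 -0.2544  0.044 ]] [ 0.3669 -0.2444  0.044 ]
t 13.9 tcp [ 0.4442 -0.2418  0.2433] yaw 85.32 move [ 0.0761 -0.0091  0.2033] turn -0.11 F [ 0.9  1.3 -0.6] w 0.07 j [ 18.  12.   8. 111.  -2.  57. 113.] tilt [0.   0.05]
```

```bash
python3 steer.py '[0.038,-0.0045,0,0,0.038,-0.0045,0,0,0,0,0.04,0,0,0,0.04,0,0,0,0.03,0,0,0,0,0,0,0,0,0,0,0,0,0,0,0,0,0]' 0.05 >/dev/null
python3 -c "
from h import *
to([.3675,-.2445,.04],85.4)"
```

```text
t 14.65 tcp [ 0.3688 -0.2466  0.1353] yaw 85.31 move [0.0017 0.0021 0.0953] turn -0.09 F [0.1 0.4 0.5] w 0.05 j [ 22.  16.   9. 124.  -4.  40. 119.] tilt [ 0.17 -0.08]
```

```bash
python3 steer.py '[0.001,0.0015,0.03,0,0,0,0.03,0,0,0,0.02,0,0,0,0.01,0,0,0,0.004,0,0,0,0,0,0,0,0,0,0,0,0,0,0,0,0,0]' >/dev/null
python3 -c "
from h import *
to([.3675,-.2445,.04],85.4)"
```

```text
t 15.4 tcp [ 0.367  -0.2452  0.0406] yaw 85.25 move [-0.0004  0.0007  0.0006] turn -0.15 F [ 0.4 -0.5 -0.7] w 0.0501 j [ 24.  26.   7. 127.  -7.  27. 122.] tilt [ 0.12 -0.06]
```

```bash
python3 steer.py '[0,0,0,0,0,0,0,0,0,0,0,0,0,0,0,0,0,0,0,0,0,0,0,0,0,0,0,0,0,0,0,0]' 0 45 >/dev/null; python3 -c "
from h import *
to([.3675,-.2445,.04],85.4)"
python3 steer.py '[0,0,-0.004,0,0,0,-0.008,0,0,0,-0.02,0,0,0,-0.03,0,0,0,-0.035,0,0,0,-0.035,0,0,0,-0.035,0,0,0,-0.025,0,0,0,0,0,0,0,0,0]' 
python3 -c "
from h import *
to([.51,-.0,.24],85.4)"
```

```text
t 16.07 tcp [ 0.366  -0.2445  0.0394] yaw 85.27 move [-0.0015  0.0001 -0.0006] turn -0.13 F [-0.9  0.1  0.8] w 0.0138 j [ 24.  26.   7. 127.  -7.  27. 122.] tilt [-0.01  0.01]
clock: 16.9
tcp_pos: [0.3666, -0.2449, 0.2329]
ee_rot: [[-0.997, 0.083, 0.003], [0.083, 0.997, -0.001], [-0.003, -0.001, -1.0]]
ft_force: [-0.8, 0.1, -4.2]
width: 0.0136
gripper_force: 45.0
t 16.9 tcp [ 0.3666 -0.2449  0.2329] yaw 85.25 move [-0.1227  0.256  -0.0069] turn -0.15 F [-0.8  0.1 -4.2] w 0.0136 j [ 21.   6.  10. 120.  -1.  54. 117.] tilt [ 0.19 -0.08]
```

```bash
python3 steer.py '[-0.006,0.018,0,0,-0.013,0.0365,0,0,-0.013,0.0365,0,0,-0.013,0.0365,0,0,-0.013,0.0365,0,0,-0.013,0.0365,0,0,-0.013,0.0365,0,0,-0.013,0.0365,0,0,-0.013,0.0365,0,0,-0.013,0.0365,0,0]' >/dev/null
python3 steer.py '[-0.013,0.0365,0,0,-0.013,0.0365,0,0,-0.013,0.0365,0,0,-0.013,0.0365,0,0,-0.007,0.018,0,0,0,0,0,5.5,0,0,0,5.5,0,0,0,5.5,0,0,0,0,0,0,0,0]' >/dev/null
python3 - <<'E'
from h import *
to([.5903,.249,.155],68.65)
f=grab('wrist','w6'); g=grab('top','t6')
a=cv2.resize(f['img'][:300,:,::-1],(600,352)); b=cv2.resize(g['img'][80:224,70:270,::-1],(345,248),interpolation=cv2.INTER_CUBIC)
o=np.zeros((600,600,3),np.uint8); o[:352]=a; o[352:,:345]=b; cv2.imwrite('pics/w6b.png',cv2.convertScaleAbs(o,alpha=1.5,beta=5))
E
```

```text
t 18.57 tcp [0.5883 0.2484 0.2289] yaw 68.92 move [-0.0019  0.0015  0.0739] turn 0.27 F [ 0.1 -0.5 -4.7] w 0.0133 j [-21.  27.  -5.  92.   3.  61.  41.] tilt [-0.23 -0.11]
```

View pics/w6b.png

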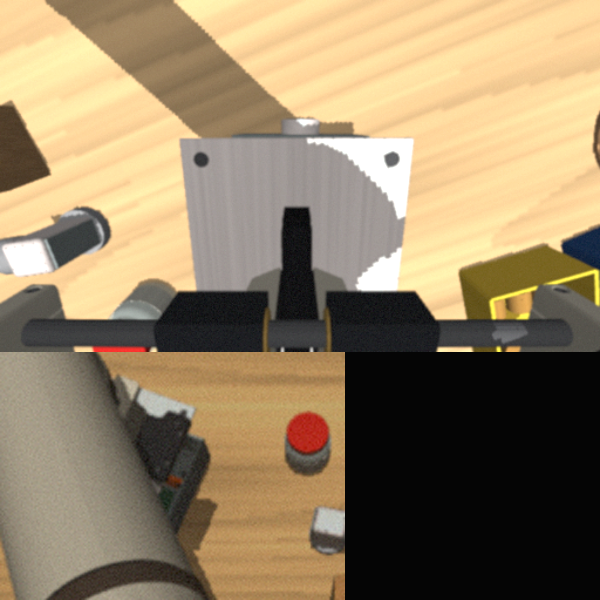

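The cover is level and undisturbed, its leading edge from (181,138) to (413,138). I'll check its position in the hand.

```bash
python3 - <<'E'
from h import *
f=load('w6'); k=lambda L:(np.array(L)+.5)*512/600-.5
from plant import robot
s=robot.observe(); R=s['ee_rot']; t=s['tcp_pos']
w=unproj(f,k([(181,138),(413,138)]),t[2]-.0354); print(((w-t)@R).tolist())
w=unproj(f,k([(284,208),(310,208)]),t[2]+.0046); print(((w-t)@R).tolist())
w=unproj(f,k([(283,118.5),(320,118.5),(234,135),(368,135)]),.06); print(((w-t)@R).tolist())
to([.5903,.249,.1355],68.65)
E
```

```text
[[0.08035190142061799, -0.06160209160044236, 0.035650745333045554], [0.08042483845485582, 0.05925101999240091, 0.03544395937697247]]
[[0.05301720065535251, -0.006589749817609926, -0.004492950530693848], [0.053032191592075964, 0.004466876944197373, -0.004511853966372087]]
[[0.09277349686604418, -0.013985157069097497, 0.17021788411995364], [0.0927925863780407, 0.019864693438336058, 0.17015996284624835], [0.07827759945294703, -0.059737384766177126, 0.1702700300865391], [0.07836358687288464, 0.0647711510244631, 0.1700570091009612]]
t 18.67 tcp [0.5889 0.2486 0.23  ] yaw 68.9 move [-0.0013  0.001   0.0945] turn 0.25 F [ 0.4 -0.2 -4.4] w 0.0138 j [-21.  27.  -5.  92.   3.  62.  41.] tilt [-0.13 -0.05]
```

```bash
python3 steer.py '[-0.001,0.002,0.015,0.25,0,0,0.025,0,0,0,0.02,0,0,0,0.015,0,0,0,0.01,0,0,0,0.005,0,0,0,0.003,0,0,0,0,0,0,0,0,0,0,0,0,0]' >/dev/null
python3 steer.py '[0,0,0,0,0,0,0,0,0,0,0,0,0,0,0,0,0,0,0,0,0,0,0,0]' >/dev/null
python3 - <<'E'
from h import *
to([.5903,.249,.1364],68.65)
f=grab('side','s7'); g=grab('wrist','w7')
a=cv2.resize(f['img'][120:195,220:340,::-1],(600,375),interpolation=cv2.INTER_CUBIC); b=cv2.resize(g['img'][60:220,100:420,::-1],(450,225))
o=np.zeros((600,600,3),np.uint8); o[:375]=a; o[375:,:450]=b; cv2.imwrite('pics/s7b.png',cv2.convertScaleAbs(o,alpha=1.3,beta=5))
E
```

```text
t 20.0 tcp [0.5913 0.2506 0.1385] yaw 68.51 move [ 0.0004 -0.0018  0.0021] turn -0.14 F [ 0.2  0.2 -4.7] w 0.0132 j [-22.  33.  -5.  96.   3.  52.  40.] tilt [0. 0.]
```

View pics/s7b.png

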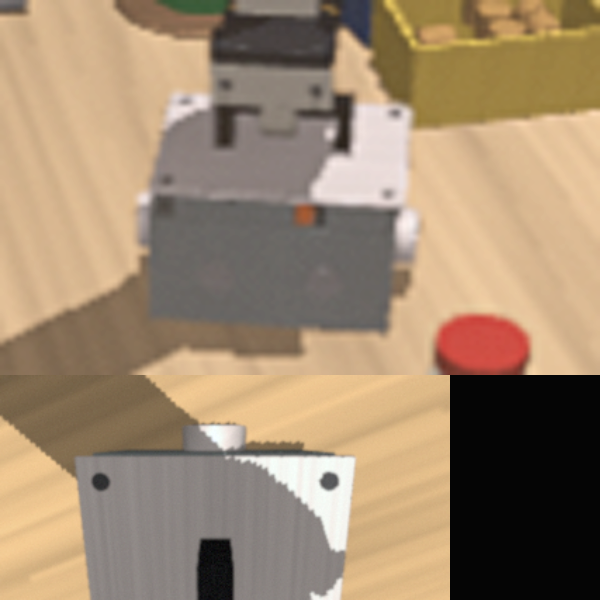

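The cover is level and squared over the box with a clear gap. The handle is gripped, and both hubs show symmetrically past the cover. I'll make a small final lowering and hand in.

```bash
python3 steer.py '[0,-0.001,0.0025,0,0,0,0,0,0,0,0,0,0,0,0,0,0,0,0,0,0,0,0,0,0,0,0,0,0,0,0,0]' 
python3 -c "
from h import *
to([.5903,.249,.1364],68.65)
from plant import robot
print(robot.finish_job())"
```

```text
clock: 20.77
tcp_pos: [0.591, 0.2497, 0.136]
ee_rot: [[-0.93, 0.366, 0.0], [0.366, 0.93, 0.0], [-0.0, 0.0, -1.0]]
ft_force: [-0.4, 0.6, -4.5]
width: 0.0135
gripper_force: 45.0
t 20.77 tcp [0.591  0.2497 0.136 ] yaw 68.51 move [ 0.0004 -0.0009 -0.0004] turn -0.14 F [-0.4  0.6 -4.5] w 0.0135 j [-22.  33.  -5.  96.   3.  52.  40.] tilt [0. 0.]
the job is handed in; nothing more can be done
None
```

I handed the job in at 20.8 s: the barrier is home in its slot and released, and the gripper holds the cover still, level and squared up about 16–17 mm above the box rim; the hand-in returned no verdict.

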